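Press the raised lid home on the square ingredient tub

ROBOT

A 6-joint arm with a two-finger parallel gripper is mounted at the origin on the work surface. World frame = base frame: x ahead of the robot, y to its left, z up, the work surface at z = 0. Lengths are in m, angles in degrees, forces in N, time in s.
With the tool pointing down it reaches from about 0.4 to 0.825 m from the base axis. Payload 7 kg.
Tool frame: the origin (TCP) lies at the very end of the fingers, on their centre line; the grasp point (between the pads) lies 19 mm behind it; z points along the fingers, y is the line along which they close (so a half turn about z gives the same grasp; the last joint's range is limited). The gripper opens to 88 mm and grips with 3 to 60 N. Pads are 19 mm wide; open, the fingers measure 130 mm over their backs; the gripper's body (78 mm by 193 mm) begins 47 mm behind the grasp point.
Start: joints at [83.428, 20.546, 0.682, 0, -70.136, -16.507], TCP at [0.265, 0.621, 0.227] pointing down, gripper open.
Joint ranges: [-176.03, 176.03], [-82.01, 121.73], [-58.28, 71.71], [-173.87, 95.51], [-174.79, -0.11], [-173.66, 173.66]. Speed limits (degrees/s): [136.94, 136.94, 172.46, 180, 180, 180].

INTERFACE

Orientations are given as [roll, pitch, yaw] about the fixed x, y, z axes, in that order (R = Rz(yaw) Ry(pitch) Rx(roll)).
In Python, from plant import ctrl gives the robot as it stands.
- The arm moves only by the tool carry_out, never from a script. Its argument "deltas" is a list that holds one entry, the list of rows, each a list of 5 numbers: the shift along the tool's x, y, z scaled (see below), then the turn about the tool's z scaled (see below), then the opening, from -1 (shut) to 1 (fully open). A call has 1 to 5 rows; each row is the pose to reach, as a shift and turn from the pose commanded when the call began, along the tool's axes at that moment, turning the shorter way round; what a row does not reach only later rows make up. The controller multiplies each number of a shift by 20 cm and each number of a turn by 2 pi rad. A row lasts 1/10 s, in which the tool goes at most 50 mm and 8.59 degrees, less where a joint would pass 70% of its speed; a pose out of reach is approached as far as the arm can. A call with a number of a shift or a turn outside -1 to 1 is refused whole. A call with a gripper value outside its range is refused whole. The fingers move at their own pace and stop on an object; the grip force is fixed at half the most. Time passes only in rows, so rows that repeat a pose let the fingers close. It gives the time, the measured TCP pose, the force, the opening and the grip force at its end, in the units of the state.
- ctrl.get_obs(): the state, without advancing time (a new reading comes with each control period).
- ctrl.snapshot(name): name is "side" or "top" or "wrist"; returns a dict with "color" (480x640x3 uint8, red, green, blue), "camera_matrix" (3x3 intrinsics, pixels), "k1" (the pictures are not rectified: a ray, as slopes to the right and down, at radius r is drawn at 1 + k1 r^2 times it, then the intrinsics apply), "R" (3x3) and "t" (3): a world point X has camera coordinates R X + t. Camera axes: x right, y down, z forward; pixel columns grow to the right and rows downward; lengths in m; the calibration is good to about 2 mm. A picture is of the moment at which its call begins. There is no depth.
- ctrl.close_job(): hands the job in; it is judged then, once.
Trained networks look in a picture, given as the dict that the camera call returned (one of the last four; its "shot" number tells which), for a name from the list of things; names that differ only in an ending like _2 or _b are one class to them, and where a whole thing is asked for, a point or a joint stands for the part that bears it (a point fixed in the world has none). Each returns a list of dicts, best first, with "p" (0 to 1); they miss things now and then, are a little off and sometimes report something else, mostly with a low value. They report only what shows in the picture. A call takes as long as a camera call.
- ctrl.search_frame(picture, name): "centre" ([column, row] in pixels, amid what is visible of it).
- ctrl.silhouettes(picture, name): "mask" (480x640 bool, what is visible of it) and "centre" ([column, row] in pixels, amid what is visible of it).
- ctrl.spot_point(picture, name): "centre" ([column, row] in pixels: a listed point, or the origin of a listed thing).
The state is a dict: "clock": time; "joint_pos": joint angles; "qvel": joint speeds; "tau": joint torques, N m; "tool_pos": TCP position; "orientation": TCP orientation; "force": force on the tool from outside, world axes, zero at the start; "moment": the same for the moment, N m; "opening": finger opening in m; "gripper_force": force on a finger pad.
Only numpy, scipy, OpenCV 4.12 (cv2) and the standard library are available. Lean on these libraries where they do the work, as an engineer would, in place of code of your own. Each camera call takes 0.05 s, during which the arm holds its last target. There are 200 camera calls.

TASK

Three closed food containers stand on the steel worktop. On the square tub one side of the flat lid has come up and stands about 2 cm too high: press it down so that the lid sits home and level all round, and leave the oblong tub and the round canister where they are.

Things in the scene. Friction and masses are not known exactly. Their poses are not given: they have to be found in the camera images.
- lid: loose flat square lid of white plastic, 160 x 160 x 5 mm, with a 124 mm square plug 6 mm deep below, lying on the square tub. Origin: centre of the panel's underside; z normal to the panel (up), x and y parallel to its edges. Its -x edge sits on the tub's rim; its +x edge starts 16 to 20 mm too high (6 to 8 degrees), held up by a stiff seal strip of the tub. Press near that edge with shut fingers.
- tub: square tub of frosted plastic, 150 x 150 mm, 80 mm high, standing firm. Origin: centre of its underside, on the worktop; z up; x towards the raised side. The seal strip on its +x rim gives way at 6 to 9 N (11 to 14 N if pressed at the lid's middle), stops hard flush with the rim and stays down. Home, the lid's underside is 80 mm, its top 85 mm above this origin.
- oblong_tub: bystander: closed oblong tub of the same plastic, lid 110 x 200 mm, 85 mm high, 0.9 kg, loose on the worktop; leave it alone. Origin: centre of its underside; y along its length.
- canister: bystander: closed round canister of the same plastic, lid 134 mm across, 85 mm high, 0.8 kg, loose on the worktop; leave it alone. Origin: centre of its underside.

How it is judged:
By the outcome, as a careful person would: the job done as asked, in the order asked, and still so for the second after the job is handed in, with the robot touching nothing.
It also fails if it takes over 29 s, if anything falls off the work surface, if the arm or the gripper's body presses on something with over 40 N, if the wrist force passes 120 N, or if a joint passes its speed limit or range.

## Working session

There is one attempt and no reset: what is moved stays moved. The work goes in short steps, Python scripts to look and compute and a tool call to move; the robot and the scene stay as the last step left them, time stands still between calls to the robot, and variables do not carry over. Pictures are saved under pics/ and viewed, at most 10 in all, crops included, and the job is handed in when it is done.

Besides the shell and the picture viewer there is one more tool, called after ">>>" as a command line: name --argument value ..., lists and objects as JSON in quotes. carry_out: Moves the arm, as the interface text tells. Its arguments: {"type":"object","properties":{"deltas":{"type":"array"}},"required":["deltas"]}

```bash
mkdir -p pics
cat > h.py <<'E'
import numpy as np, cv2
from plant import ctrl
def ray(s,px):
    K=s["camera_matrix"];u=np.array([(px[0]-K[0][2])/K[0][0],(px[1]-K[1][2])/K[1][1]])
    v=u.copy()
    for _ in range(20): v=u/(1+s["k1"]*(v@v))
    R=np.array(s["R"]);t=np.array(s["t"])
    return -R.T@t, R.T@np.array([v[0],v[1],1])
def atz(s,px,z):
    c,d=ray(s,px); return c+d*(z-c[2])/d[2]
def proj(s,X):
    K=s["camera_matrix"];c=np.array(s["R"])@np.array(X)+np.array(s["t"]);v=c[:2]/c[2];v=v*(1+s["k1"]*(v@v))
    return [K[0][0]*v[0]+K[0][2],K[1][1]*v[1]+K[1][2]]
E
python3 - <<'E'
from h import *
np.set_printoptions(precision=4,suppress=True)
o=ctrl.get_obs();print(o["clock"],o["tool_pos"],o["orientation"],o["force"])
ims=[]
for n in ["top","side"]:
    s=ctrl.snapshot(n);ims.append(s["color"])
    for nm,z in [("lid",.09),("tub",0),("oblong_tub",0),("canister",0)]:
        for d in ctrl.spot_point(s,nm)[:2]: print(n,nm,d["p"],d["centre"],atz(s,d["centre"],z))
    for d in ctrl.silhouettes(s,"lid")[:1]:
        c=max(cv2.findContours(d["mask"].astype(np.uint8),0,2)[0],key=cv2.contourArea)
        b=cv2.boxPoints(cv2.minAreaRect(c));print("lidbox",d["p"],b.tolist(),[atz(s,p,.09).round(3).tolist() for p in b])
    cv2.imwrite(f"pics/{n}.png",s["color"][:,:,::-1])
E
```

```text
0.0 [0.2644 0.6205 0.2256] [179.9083  -0.0084 -23.086 ] [-0.554   0.7243  0.0294]
top lid 0.69 [303.2, 210.1] [ 0.5983 -0.0014  0.09  ]
top oblong_tub 0.81 [172.1, 262.9] [0.5009 0.2778 0.    ]
top canister 0.83 [426.9, 231.4] [ 0.5621 -0.273   0.    ]
lidbox 0.95 [[248.00003051757812, 209.00001525878906], [305.5000305175781, 151.50001525878906], [363.0000305175781, 209.00001525878906], [305.5000305175781, 266.5]] [[0.602, 0.108, 0.09], [0.717, -0.008, 0.09], [0.599, -0.121, 0.09], [0.486, -0.004, 0.09]]
side lid 0.82 [355.2, 243.0] [ 0.6022 -0.0123  0.09  ]
side tub 0.87 [354.1, 275.6] [ 0.6073 -0.0053  0.    ]
side oblong_tub 0.8 [292.6, 182.8] [0.5082 0.2811 0.    ]
side canister 0.65 [353.1, 408.6] [ 0.5706 -0.2766  0.    ]
lidbox 0.6 [[289.2632141113281, 246.41688537597656], [322.7783508300781, 181.96473693847656], [419.8186340332031, 232.4257049560547], [386.3034973144531, 296.87786865234375]] [[0.489, -0.014, 0.09], [0.562, 0.163, 0.09], [0.72, 0.008, 0.09], [0.635, -0.137, 0.09]]
```

View pics/top.png

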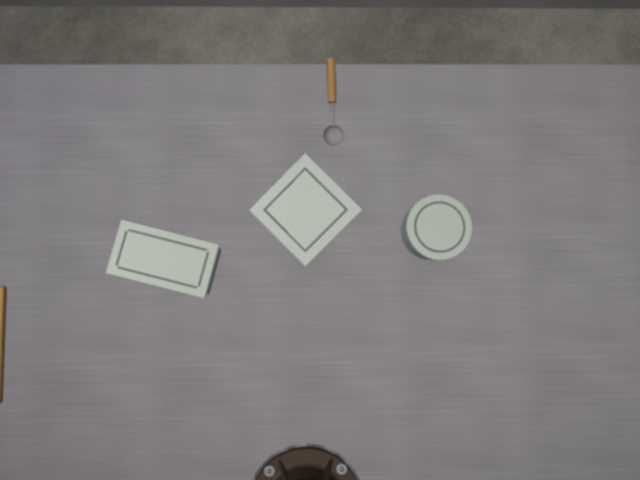

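View pics/side.png

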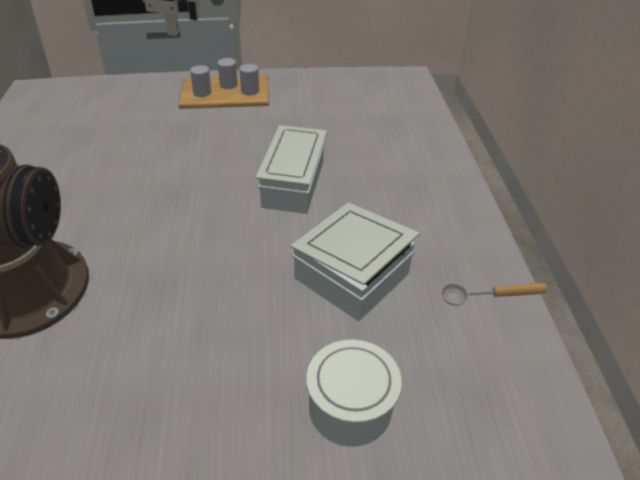

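The top view shows the square lid as a diamond, with corners at about (250,209), (305,154), (361,209) and (305,265). The side view shows a dark gap under the lower-right edge, from (362,280) to (415,240), so the raised side faces world (+x, -y) at about -45°. I'll fly there at the present height with the fingers shut.

>>> carry_out --deltas '[[[0.2,0.15,0,0,-1],[0.4,0.3,0,0,-1],[0.6,0.45,0,0,-1],[0.78,0.59,0,0,-1],[0.78,0.59,0,0,-1]]]'

```text
clock: 1.1
tool_pos: [0.3635, 0.4471, 0.2274]
orientation: [-180.0, -0.0, -23.3]
force: [0.2, -0.1, 0.9]
opening: 0.053
gripper_force: 0.0
```

>>> carry_out --deltas '[[[0.2,0.15,0,0,-1],[0.4,0.3,0,0,-1],[0.6,0.45,0,0,-1],[0.78,0.59,0,0,-1],[0.78,0.59,0,0,-1]]]'

```text
clock: 1.6
tool_pos: [0.4606, 0.2779, 0.2269]
orientation: [180.0, -0.0, -23.3]
force: [0.3, 0.6, 0.2]
opening: 0.0131
gripper_force: 0.0
```

>>> carry_out --deltas '[[[0.2,0.15,0,0,-1],[0.4,0.3,0,0,-1],[0.6,0.45,0,0,-1],[0.78,0.59,0,0,-1],[0.78,0.59,0,0,-1]]]'

```text
clock: 2.1
tool_pos: [0.5581, 0.1084, 0.2263]
orientation: [180.0, -0.0, -23.3]
force: [-0.9, 0.0, -1.4]
opening: 0.0005
gripper_force: 0.0
```

>>> carry_out --deltas '[[[0.2,0.15,0,0.02,-1],[0.4,0.3,0,0.04,-1],[0.6,0.45,0,0.061,-1],[0.77,0.59,0,0.061,-1],[0.77,0.59,0,0.061,-1]]]'

```text
clock: 2.6
tool_pos: [0.6535, -0.0605, 0.2254]
orientation: [179.9, 0.0, -45.3]
force: [-0.2, -0.1, 0.4]
opening: 0.0004
gripper_force: 0.0
```

Run:
```python
from h import *
from scipy.optimize import least_squares
s=ctrl.snapshot("top"); c=ctrl.snapshot("side")
obs={(1,1):(361,209),(1,-1):(305.5,265.5),(-1,-1):(249.5,209),(-1,1):(305.5,153.5)}
obs2={(1,1):(418.5,236)}
def f(p,full=True):
    x,y,w,a=p; R=cv2.Rodrigues(np.array([0,0,w]))[0]@cv2.Rodrigues(np.array([0,-a,0.]))[0]
    Rz=cv2.Rodrigues(np.array([0,0,w]))[0]
    piv=np.array([x,y,.08])+Rz@[-.075,0,0]
    P=lambda i,j:piv+R@np.array([.075+.08*i,.08*j,.005])
    r=[]
    # corner order in image: +x side is lower-right in world(+x,-y)
    W={(1,1):(361,209) if 0 else (305.5,153.5),(1,-1):(361,209),(-1,-1):(305.5,265.5),(-1,1):(249.5,209)}
    for k,v in W.items(): r+=list(np.array(proj(s,P(*k)))-v)
    S={(1,1):(418.5,235.5),(1,-1):(361,279),(-1,-1):(293,246),(-1,1):(350,207)}
    for k,v in S.items(): r+=list(np.array(proj(c,P(*k)))-v)
    return r
q=least_squares(f,[.6,0,-.78,.12]); x,y,w,a=q.x
print(x,y,np.degrees([w,a]),np.round(q.fun,1)); print("press",x+.068*np.cos(w),y+.068*np.sin(w))
```

```text
0.6021494619695855 -0.008114772767958313 [-46.95575351   8.29174484] [ 1.5 -2.4  2.3  0.  -0.4 -0.3  0.1 -1.5  1.1 -3.3  0.5  3.4 -4.  -1.2
 -1.5 -4.9]
press 0.6485637420481497 -0.057810996012673824
```

The fit is consistent, and the TCP is above the raised edge: 73 mm from the centre and 2 mm off the midline. Now I'll descend.

>>> carry_out --deltas '[[[0,0,0.2,0,-1],[0,0,0.4,0,-1],[0,0,0.5,0,-1],[0,0,0.55,0,-1],[0,0,0.55,0,-1]]]'

```text
clock: 3.2
tool_pos: [0.6512, -0.0558, 0.1157]
orientation: [179.9, 0.1, -44.9]
force: [0.3, -0.9, 0.7]
opening: 0.0004
gripper_force: 0.0
```

>>> carry_out --deltas '[[[0,0,0.02,0,-1],[0,0,0.04,0,-1],[0,0,0.06,0,-1],[0,0,0.08,0,-1],[0,0,0.08,0,-1]]]'

```text
clock: 3.7
tool_pos: [0.6524, -0.0571, 0.1009]
orientation: [-179.9, -0.1, -45.0]
force: [1.0, 1.2, 2.0]
opening: 0.0004
gripper_force: 0.9
```

>>> carry_out --deltas '[[[0,0,0.015,0,-1],[0,0,0.03,0,-1],[0,0,0.045,0,-1],[0,0,0.055,0,-1],[0,0,0.055,0,-1]]]'

```text
clock: 4.2
tool_pos: [0.6527, -0.0573, 0.0901]
orientation: [-179.9, -0.1, -45.0]
force: [2.1, -0.9, 2.5]
opening: 0.0006
gripper_force: 1.4
```

>>> carry_out --deltas '[[[0,0,0.01,0,-1],[0,0,0.015,0,-1],[0,0,0.02,0,-1],[0,0,0.02,0,-1],[0,0,0.02,0,-1]]]'

```text
clock: 4.7
tool_pos: [0.6528, -0.0574, 0.0862]
orientation: [-179.9, -0.1, -45.0]
force: [3.0, -2.1, 5.6]
opening: 0.0003
gripper_force: 2.4
```

>>> carry_out --deltas '[[[0,0,0.005,0,-1],[0,0,0.01,0,-1],[0,0,0.01,0,-1],[0,0,0.01,0,-1]]]'

```text
clock: 5.1
tool_pos: [0.6528, -0.0574, 0.0853]
orientation: [-179.9, -0.1, -45.0]
force: [0.1, -1.0, 11.6]
opening: 0.0005
gripper_force: 6.0
```

Run:
```python
from h import *
s=ctrl.snapshot("side")
cv2.imwrite("pics/s2.png",cv2.resize(s["color"][170:330,260:460,::-1],None,fx=4,fy=3.75))
```

```text
(no output)
```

View pics/s2.png

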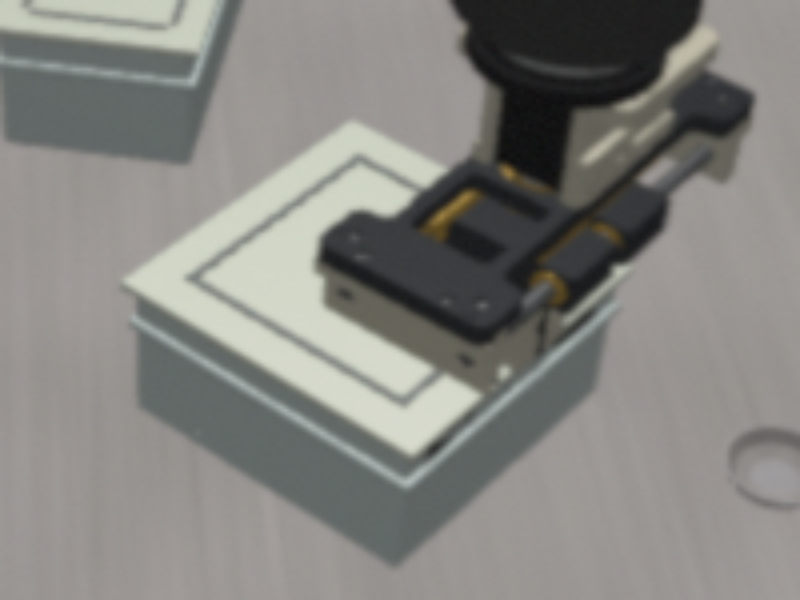

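>>> carry_out --deltas '[[[0,0,0.005,0,-1],[0,0,0.01,0,-1],[0,0,0.01,0,-1],[0,0,0.01,0,-1]]]'

```text
clock: 5.55
tool_pos: [0.6529, -0.0574, 0.0852]
orientation: [-179.9, -0.2, -45.0]
force: [-5.1, -1.0, 24.5]
opening: 0.0005
gripper_force: 12.2
```

The lid looks level with its rim in the crop. The tip has stopped hard at z = 85.2 mm, which is the home height, with 24 N on it. I'll retreat straight up, then clear of the view, and check.

>>> carry_out --deltas '[[[0,0,-0.02,0,-1],[0,0,-0.06,0,-1],[0,0,-0.2,0,-1],[0,0,-0.4,0,-1],[0,0,-0.6,0,-1]]]'

```text
clock: 6.05
tool_pos: [0.6505, -0.0571, 0.2016]
orientation: [179.8, 0.1, -45.1]
force: [1.3, 0.5, -0.2]
opening: 0.0005
gripper_force: 0.0
```

>>> carry_out --deltas '[[[-0.2,0,-0.1,0,-1],[-0.4,0,-0.1,0,-1],[-0.6,0,-0.1,0,-1],[-0.8,0,-0.1,0,-1],[-0.8,0,-0.1,0,-1]]]'

```text
clock: 6.55
tool_pos: [0.5354, 0.0582, 0.2216]
orientation: [180.0, 0.1, -44.9]
force: [0.8, -0.7, 0.5]
opening: -0.0001
gripper_force: 0.0
```

Run:
```python
from h import *
o=ctrl.get_obs();print(o["clock"],o["tool_pos"],o["force"])
s=ctrl.snapshot("side");t=ctrl.snapshot("top")
for n in ["oblong_tub","canister"]:
    for q in (s,t):print(n,[(d["p"],d["centre"]) for d in ctrl.spot_point(q,n)[:1]])
cv2.imwrite("pics/s3.png",cv2.resize(s["color"][170:330,260:460,::-1],None,fx=4,fy=3.75))
cv2.imwrite("pics/t3.png",t["color"][:,:,::-1])
```

```text
6.55 [0.53538653 0.05824638 0.22162068] [ 0.76630647 -0.74187505  0.52719083]
oblong_tub [(0.66, [295.0, 182.0])]
oblong_tub []
canister [(0.88, [350.0, 409.5])]
canister [(0.55, [426.0, 234.3])]
```

View pics/s3.png

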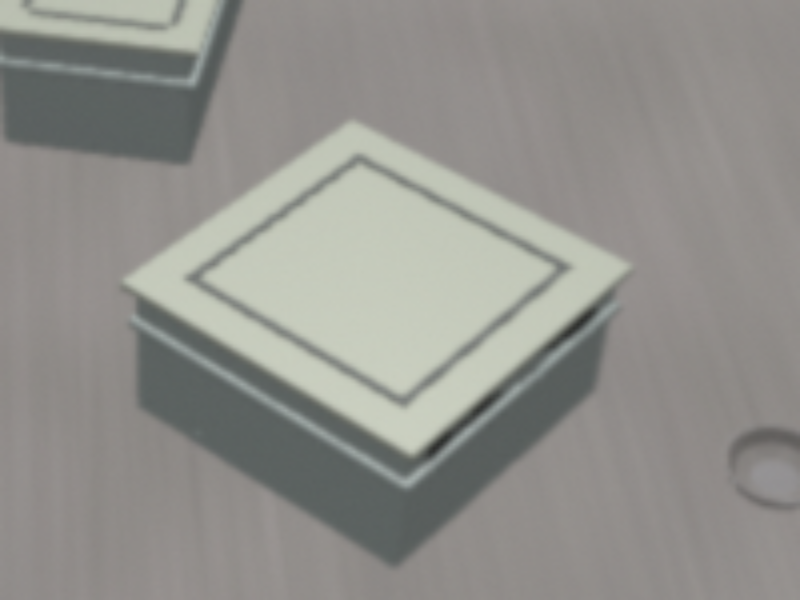

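View pics/t3.png

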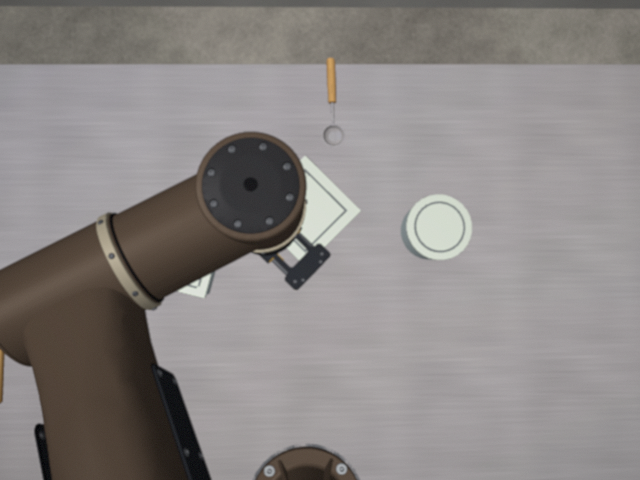

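The side crop shows the lid level all round: its edge runs parallel to the rim, and only the pressed-down black seal strip shows at (430–590, 320–450). The top view shows the canister unmoved at (438,227), and in the side view both bystanders are where they were. The robot is clear of everything, so I'm handing in.

```bash
python3 -c "
from plant import ctrl
print(ctrl.close_job())"
```

```text
the job is handed in; nothing more can be done
None
```

I pressed the raised side of the square tub's lid down to its hard stop (tool tip at 85.2 mm, home height 85 mm), it looks level all round in the side view, the oblong tub and canister look unmoved, and the job was handed in at about 6.7 s.

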